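# Roll a conveyor roller up the weighing ramp

### The arm

A 6-joint arm with a two-finger parallel gripper is mounted at the origin on the work surface. World frame = base frame: x ahead of the robot, y to its left, z up, the work surface at z = 0. Lengths are in mm, angles in degrees, forces in N, time in s.
With the tool pointing down it reaches from about 300 to 850 mm from the base axis. Payload 4.2 kg.
Tool frame: the origin (TCP) lies midway between the tips of the shut fingers; the grasp point (between the pads) lies env.grip_depth behind it (env.grip_depth is the distance from the TCP to the grasp point, in mm); z points along the fingers, y is the direction in which the jaws open and shut (so a half turn about z gives the same grasp; the last joint's range is limited). The gripper opens to 91 mm and grips with 3 to 60 N. Pads are 32 mm wide; open, the fingers measure 118 mm over their backs; the gripper's body (76 mm by 178 mm) begins 60 mm behind the grasp point.
Start: joints at [72.25, 18.312, 89.639, -0, 72.044, -1.146], TCP at [164.314, 551.039, 213.976] pointing down, gripper open.
Joint ranges: [-177.97, 177.97], [-48.28, 115.42], [12.27, 149.76], [-77.06, 257.06], [2.81, 150.46], [-146.56, 146.56]. Speed limits (degrees/s): [147.25, 147.25, 180, 180, 180, 180].

### API

Orientations are given as [roll, pitch, yaw] about the fixed x, y, z axes, in that order (R = Rz(yaw) Ry(pitch) Rx(roll)).
In Python, from workcell import env, cams, spotter gives the robot as it stands.
- The arm moves only by the tool apply_moves, never from a script. Its argument "plan" is a list of rows, each an object with "jaw": the closure, from 0 (fully open) to 1 (shut); "delta_pos": the shift along the tool's x, y, z in mm, a list of three; "spin": the turn about the tool's z in rad. In form: [{"jaw": jaw, "delta_pos": [dx, dy, dz], "spin": spin}, ...]. A call has exactly 8 rows; each row is the pose to reach, as a shift and turn from the pose measured when the call began, along the tool's axes at that moment; what a row does not reach only later rows make up. A row lasts 1/8 s, in which the tool goes at most 62.5 mm and 10.7 degrees, less where a joint would pass 70% of its speed; a pose out of reach is approached as far as the arm can. A call with a gripper value outside its range is refused whole. The fingers move at their own pace and stop on an object; "squeeze" is the grip in N (left out, the last holds). Time passes only in rows, so rows that repeat a pose let the fingers close, or fill a call up. It gives the time, the measured TCP pose, the force and the opening at its end, in the units of the state.
- env.state(): the state, without advancing time (a new reading comes with each control period).
- cams.grab_frame(name): name is "side" or "top" or "wrist"; returns the picture (400x640x3 uint8, red, green, blue); there is no depth.
- cams.calibration(name): a dict with "camera_matrix" (3x3 intrinsics, pixels), "rvec" (rotation vector, rad) and "tvec" (3), from world to camera coordinates, as OpenCV has them. Camera axes: x right, y down, z forward; pixel columns grow to the right and rows downward; lengths in mm; the calibration is good to about 2 mm. A picture is of the moment at which its call begins: read the wrist's pose just before it. calibration takes no time and is no camera call; for the wrist camera it gives the pose at the moment of the call.
- env.job_done(): hands the job in, once; it reports no verdict.
Trained networks look in the newest picture that a camera, given by its name, has taken for a name from the list of things; names that differ only in an ending like _2 or _b are one class to them, and where a whole thing is asked for, a point or a joint stands for the part that bears it (a point fixed in the world has none). Each returns a list of dicts, best first, with "confidence" (0 to 1); they miss things now and then, are a little off and sometimes report something else, mostly with a low value. They report only what shows in the picture. A call takes as long as a camera call. They do not tell look-alikes from the thing itself.
- spotter.masks_of(camera, target): "region" (400x640 bool, what is visible of it) and "extent" ([left, top, right, bottom] in pixels, round what is visible of it).
The state is a dict: "time_s": time; "qpos": joint angles; "qvel": joint speeds; "effort": joint torques, N m; "ee_pos": TCP position; "ee_rot": TCP orientation; "force": force on the tool from outside, world axes, zero at the start; "torque": the same for the moment, N m; "gripper_width": finger opening in mm.
Only numpy, scipy, OpenCV 4.12 (cv2) and the standard library are available. Lean on these libraries where they do the work, as an engineer would, in place of code of your own. Each camera call takes 0.05 s, during which the arm holds its last target.

### The job

Weigh the steel conveyor roller that lies in front of the scale's ramp: with the fingertips push it steadily up the ramp, over the crest, until it lies against the stop, never letting it run loose or roll back on the way. Then press the large round button on the scale's console fully down and let go. Do not lift the roller, do not press the button before the roller is at the stop, and leave everything else where it is.

Things in the scene. Friction and masses are not known exactly. Their poses are not given: they have to be found in the camera images.
- roller: the roller to weigh: a plain steel cylinder 50 mm in diameter, 140 mm long, with an axle stub (12 mm diameter, 12 mm long) at each end, about 0.5 kg, free to roll. At the start it lies on the bench 45 to 75 mm short of the ramp's foot, within 0.15 rad of square to it. Origin at its centre, own y along its axis (x and z turn as it rolls).
- ramp: the scale's fixed aluminium ramp, 230 mm wide. Origin on the bench under its middle, z up, own x is the direction of climb, y across it. From x = -30 to +108 mm a dark side plate, 42 mm high, stands along each edge (y = +-115 to 120 mm).
- ramp_foot (a point): middle of the ramp's foot, level with the bench, at x = -90 mm of the ramp; from here the plate climbs straight at 8 degrees
- ramp_crest (a point): middle of the crest, at x = +50 mm of the ramp, 20 mm above the bench; beyond it the plate falls at 12 degrees towards the stop. A roller left short of the crest rolls back down
- ramp_stop (a point): point on the near face of the upright dark stop plate (230 mm wide, top 52 mm above the bench), at x = +100 mm of the ramp, 40 mm up. A roller at the stop has its centre 25 mm before this face, about 40 mm above the bench, and stays there by itself
- console: the scale's fixed grey console, 120 (x) x 130 (y) x 30 mm high, with an upright slanted display 79 mm high at its +x edge; it stands to the left or the right of the ramp. Origin at the centre of its underside; x points away from the robot
- weigh_top (a point): centre of the top face of the console's one large round button (32 mm across, standing 10 mm proud of a black round housing 48 mm across near the console's edge towards the robot, 52 mm above the bench), pressed straight down. The four small square keys between it and the display do nothing.
- weigh (a joint): travel of the button in m: 0 released, 0.006 fully down; it springs back, and takes about 5 N fully down
- bin: a fixed open blue bin, 110 x 120 x 60 mm, on the other side of the ramp from the console; leave alone
- spare: a shorter roller standing on end, 50 mm across, 104 mm tall, beside the ramp; leave alone. Origin at the centre of its underside
- tape: a roll of blue tape lying flat, 100 mm across, 48 mm high; leave alone. Origin at the centre of its underside
- measure: a black tape measure, 65 x 30 x 62 mm, standing beside the ramp; leave alone. Origin at the centre of its underside
- carton: a small closed carton, 100 x 160 x 50 mm; leave alone. Origin at the centre of its underside
- driver: a screwdriver lying on the bench beside the roller; leave alone. Origin at the centre of its underside
Things that resemble listed ones, but are neither listed nor needed, are in the scene too. Leave any purple or red look-alike of the roller alone.

How it is judged:
By the outcome, as a careful person would: the job done as asked, in the order asked, and still so for the second after the job is handed in, with the robot touching nothing.
It also fails if it takes over 51 s, if anything falls off the work surface, if the arm or the gripper's body presses on something with over 40 N, if the wrist force passes 120 N, or if a joint passes its speed limit or range.

## Working session

There is one attempt and no reset: what is moved stays moved. The work goes in short steps, Python scripts to look and compute and a tool call to move; the robot and the scene stay as the last step left them, time stands still between calls to the robot, and variables do not carry over. Pictures are saved under pics/ and viewed, and the job is handed in when it is done.

Besides the shell and the picture viewer there is one more tool, called by a JSON object that holds its "fn" and its "kwargs". apply_moves: Moves the arm, as the interface text tells. Its arguments: {"type":"object","properties":{"plan":{"type":"array"},"squeeze":{"type":"number"}},"required":["plan"]}

```bash
mkdir -p pics; ls
python3 - <<'E'
from workcell import env,cams,spotter
import cv2
for n in("top","side"):
    cv2.imwrite(f"pics/{n}0.png",cams.grab_frame(n)[:,:,::-1])
    c=cams.calibration(n);print(n,c)
s=env.state();print(s,env.grip_depth)
E
```

```text
pics
top {'camera_matrix': array([[490.06052715,   0.        , 318.02931162],
       [  0.        , 490.06052715, 202.71234789],
       [  0.        ,   0.        ,   1.        ]]), 'rvec': array([ 2.19354599, -2.18261263,  0.101577  ]), 'tvec': array([  -6.62006443,  542.19424119, 1291.70649218])}
side {'camera_matrix': array([[511.29376062,   0.        , 330.52270265],
       [  0.        , 511.29376062, 202.98092996],
       [  0.        ,   0.        ,   1.        ]]), 'rvec': array([ 2.12670711, -0.58621007,  0.31673556]), 'tvec': array([-495.20743027,  215.41468603, 1056.52933558])}
{'time_s': 0.1, 'qpos': array([ 7.22510739e+01,  1.83466394e+01,  8.96989044e+01, -2.93552436e-03,
        7.20452116e+01, -1.14385584e+00]), 'qvel': array([-0.11715967, -0.07057999, -0.04173807, -0.00722911, -0.08878849,
       -0.03160369]), 'effort': array([ 1.40964839e-03, -4.13335598e+01, -2.32508075e+01,  7.29282643e-02,
        4.21642209e-02, -2.67027036e-05]), 'ee_pos': array([164.17532851, 550.58693523, 213.22125436]), 'ee_rot': array([-1.79909207e+02,  9.78846180e-04,  1.63395838e+02]), 'force': array([ 0.77677488, -0.00143599,  0.07871451]), 'torque': array([-0.00832982,  0.02875497, -0.00683052]), 'gripper_width': 91.02228841262671} 18.8
```

View pics/top0.png

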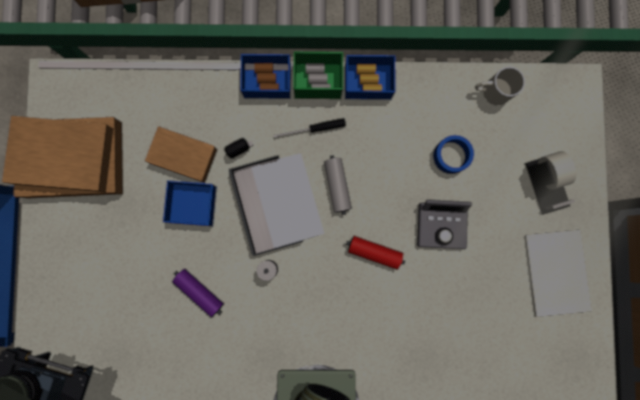

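View pics/side0.png

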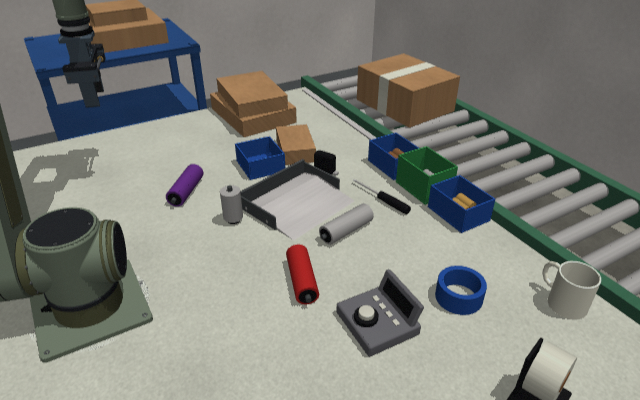

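The steel roller is the grey one at top (338,185), side (346,223). The purple (198,293) and red (376,252) rollers are look-alikes. The ramp is at top (277,203), with the stop on its left and the foot on its right. The button is at (445,236).

```bash
cat > h.py <<'E'
from workcell import env,cams,spotter
import cv2,numpy as np
def cal(n):
    c=cams.calibration(n);return c["camera_matrix"],cv2.Rodrigues(c["rvec"])[0],np.array(c["tvec"]).ravel()
def ray(n,uv,z):
    K,R,t=cal(n);d=R.T@np.linalg.inv(K)@np.array([uv[0],uv[1],1.]);o=-R.T@t
    return o+d*(z-o[2])/d[2]
def proj(n,P):
    K,R,t=cal(n);return cv2.projectPoints(np.array(P,float).reshape(-1,3),cv2.Rodrigues(R)[0],t,K,None)[0].reshape(-1,2)
E
python3 - <<'E'
from h import *
a=cams.grab_frame("top")[:,:,::-1]
cv2.imwrite("pics/topc.png",cv2.resize(a[130:280,220:480],None,fx=3,fy=3,interpolation=cv2.INTER_CUBIC))
for t in("roller","ramp","weigh","console","spare"):
    for m in spotter.masks_of("top",t)[:4]:
        r=m["region"].astype(np.uint8);p=np.argwhere(r)[:,::-1].astype(np.float32)
        print(t,round(m["confidence"],2),m["extent"],p.mean(0),cv2.minAreaRect(p))
E
```

```text
roller 0.87 [348.7, 235.7, 407.3, 269.9] [375.46198 251.93665] ((375.3440856933594, 251.94544982910156), (60.73727798461914, 18.73558807373047), 19.29004669189453)
ramp 0.7 [226.8, 153.2, 323.9, 258.5] [275.82224 202.19603] ((276.4622497558594, 201.86788940429688), (92.30628204345703, 77.33399200439453), 74.05460357666016)
weigh 0.54 [442.6, 230.4, 453.3, 241.9] [445.62393 235.52136] ((445.50006103515625, 235.50003051757812), (11.31370735168457, 11.31370735168457), 45.0)
console 0.7 [418.6, 197.2, 472.7, 249.2] [443.24277 223.73904] ((443.97125244140625, 223.93142700195312), (53.28171920776367, 49.224063873291016), 3.814074993133545)
console 0.69 [225.2, 139.0, 254.2, 157.7] [237.12436 147.8316 ] ((237.72354125976562, 146.994140625), (15.646085739135742, 28.377704620361328), 57.52880859375)
spare 0.92 [258.7, 258.9, 279.4, 277.4] [268.10068 269.61075] ((268.5, 269.5), (17.0, 19.0), 90.0)
```

View pics/topc.png

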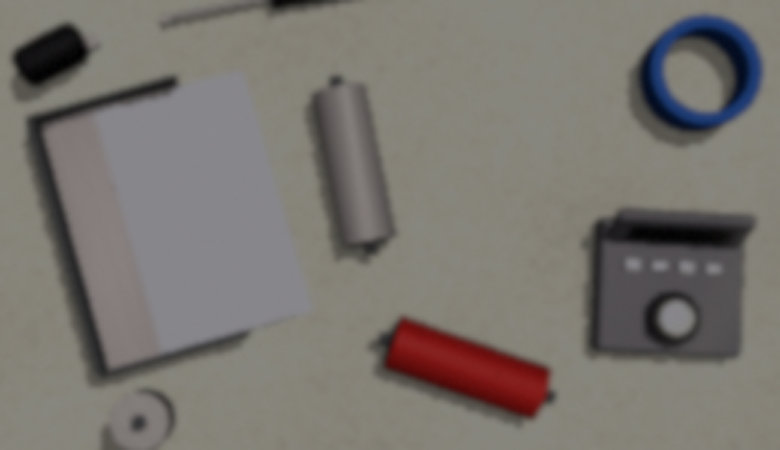

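The crop shows the grey steel roller with a stub at each end, its centre at crop (353,165), just in front of the ramp's foot edge. That edge runs from (243,72) to (312,307). Red is the look-alike. Next I'll compute the poses.

Run:
```python
from h import *
from scipy.optimize import least_squares
f=lambda x,y:(220+(x+.5)/3-.5,130+(y+.5)/3-.5)
obs=[((-90,-115,0),(312,307)),((-90,115,0),(243,72)),((50,115,20),(97,112)),((50,-115,20),(158,348)),((100,-115,52),(107,370)),((100,115,52),(40,122)),((-30,118,42),(176,80))]
def W(p,l):
    x,y,a=p;c,s=np.cos(a),np.sin(a);l=np.array(l,float)
    return np.array([x+c*l[0]-s*l[1],y+s*l[0]+c*l[1],l[2]])
def res(p):
    return np.concatenate([proj("top",W(p,l))[0]-f(*q) for l,q in obs])
# y left: guess: ramp climb ~ +y
p0=ray("top",(277,203),10)
best=None
for a in(1.5,2,1.2,1.8):
    r=least_squares(res,[p0[0],p0[1],a],loss="soft_l1")
    if best is None or r.cost<best.cost:best=r
p=best.x;print("ramp",p[:2],np.degrees(p[2]),best.cost,np.round(res(p).reshape(-1,2),1).tolist())
np.save("ramp.npy",p)
c1=[ray("top",f(*q),25) for q in[(337,87),(372,242)]]
st=[ray("top",f(*q),25) for q in[(336,78),(371,254)]]
for A,B in(c1,st):
    m=(A+B)/2;d=A-B;print("roller mid",m,"len",np.linalg.norm(d),"axis deg",np.degrees(np.arctan2(d[1],d[0])))
    c,s=np.cos(p[2]),np.sin(p[2]);q=m[:2]-p[:2]
    print(" in ramp",c*q[0]+s*q[1],-s*q[0]+c*q[1])
print("btn",ray("top",f(677,317),52),ray("top",(445.6,235.5),52))
# verification
a=cams.grab_frame("side")[:,:,::-1].copy()
ms=[np.round(x).astype(int) for x in proj("side",[W(p,l) for l,_ in obs])]
for u in ms: cv2.circle(a,tuple(map(int,u)),2,(0,0,255),-1)
m=(c1[0]+c1[1])/2
for P in(c1[0],c1[1],m,ray("top",f(677,317),52)):
    u=proj("side",P)[0];cv2.circle(a,tuple(int(round(v)) for v in u),2,(0,255,0),-1)
cv2.imwrite("pics/sidev.png",cv2.resize(a[130:370,200:440],None,fx=2.5,fy=2.5,interpolation=cv2.INTER_CUBIC))
```

```text
ramp [545.43885085 129.49194511] -1907.889045945661 321.0474661889731 [[-100.0, -0.2], [-49.6, -1.8], [47.5, -0.3], [-0.1, 2.4], [34.3, 1.3], [84.2, 0.4], [-7.3, -1.3]]
roller mid [591.49017257 -56.68533336  25.        ] len 142.6990082949823 axis deg 12.744080167397094
 in ramp 163.03039307298567 101.01383165866517
roller mid [590.21824854 -55.78379648  25.        ] len 161.15102407770536 axis deg 11.275052199651002
 in ramp 162.56314552653936 99.5264718395542
btn [ 456.16350454 -336.50283624   52.        ] [ 455.7321674  -337.19526698   52.        ]
```

View pics/sidev.png

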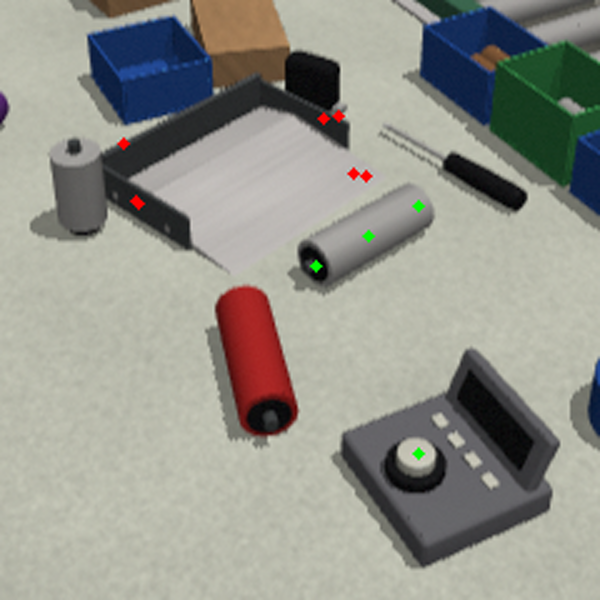

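The roller and button agree between the two views, but I mirrored the ramp's y axis. I'll flip it and refit.

Run:
```python
from h import *
from scipy.optimize import least_squares
f=lambda x,y:(220+(x+.5)/3-.5,130+(y+.5)/3-.5)
obs=[((-90,115,0),(312,307)),((-90,-115,0),(243,72)),((50,-115,20),(97,112)),((50,115,20),(158,348)),((100,115,52),(107,370)),((100,-115,52),(40,122)),((-30,-118,42),(176,80))]
def W(p,l):
    x,y,a=p;c,s=np.cos(a),np.sin(a);l=np.array(l,float)
    return np.array([x+c*l[0]-s*l[1],y+s*l[0]+c*l[1],l[2]])
res=lambda p:np.concatenate([proj("top",W(p,l))[0]-f(*q) for l,q in obs])
r=least_squares(res,[545,90,1.75],loss="soft_l1",x_scale=[10,10,.1]);p=r.x
print("ramp",p[:2],np.degrees(p[2]),r.cost,np.round(res(p).reshape(-1,2),1).tolist())
np.save("ramp.npy",p)
c,s=np.cos(p[2]),np.sin(p[2])
for n,l in(("roller",(591,-56.3)),("red",tuple(ray("top",(375.5,252),25)[:2])),("redtip",tuple(ray("top",(347,244),25)[:2])),("spare",tuple(ray("top",(266,271),104)[:2])),("drivertip",tuple(ray("top",(274,137),8)[:2])),("drvhandle",tuple(ray("top",(328,126),10)[:2]))):
    q=np.array(l)-p[:2];print(n,np.round(l),"in ramp",np.round([c*q[0]+s*q[1],-s*q[0]+c*q[1]],1))
a=cams.grab_frame("side")[:,:,::-1].copy()
for l,_ in obs:
    u=proj("side",W(p,l))[0];cv2.circle(a,tuple(int(round(v)) for v in u),2,(0,0,255),-1)
cv2.imwrite("pics/sidev2.png",cv2.resize(a[130:290,200:400],None,fx=3,fy=3,interpolation=cv2.INTER_CUBIC))
```

```text
ramp [544.36462786  96.68807134] 106.50359566743856 8.061924255769352 [[0.9, 1.7], [0.4, -0.6], [-1.1, -1.0], [1.9, 2.7], [-0.6, 1.0], [-2.0, -0.9], [0.3, -1.0]]
roller [591. -56.] in ramp [-159.9   -1.3]
red [ 412. -157.] in ramp [-205.6  199.5]
redtip [432. -81.] in ramp [-138.8  158. ]
spare [365. 126.] in ramp [ 78.5 163.6]
drivertip [723. 117.] in ramp [ -31.2 -176.7]
drvhandle [754. -30.] in ramp [-181.4 -164.8]
```

View pics/sidev2.png

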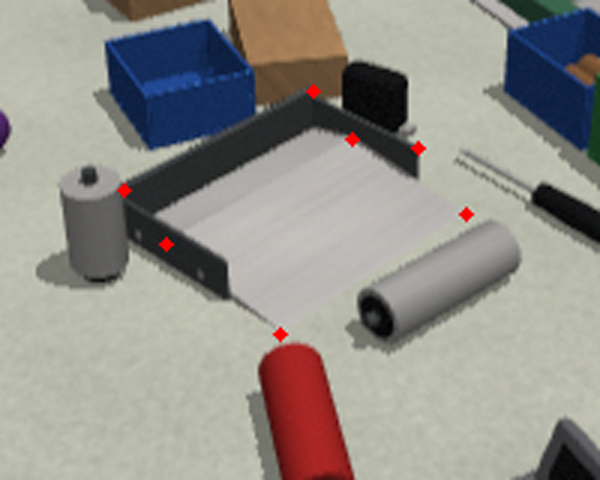

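```bash
cat >> h.py <<'E'
def tgt(x,y,z,yaw,s=None):
    s=s or env.state();p=np.array(s["ee_pos"]);from scipy.spatial.transform import Rotation as Ro
    R=Ro.from_euler("xyz",s["ee_rot"],degrees=True).as_matrix()
    d=R.T@(np.array([x,y,z])-p);dy=(yaw-s["ee_rot"][2]+180)%360-180
    print("t",round(s["time_s"],2),"pos",np.round(p,1),"rot",np.round(s["ee_rot"],2),"w",round(s["gripper_width"],1),"F",np.round(s["force"],1),"-> delta",np.round(d,1),"spin",round(-np.radians(dy),3))
E
python3 - <<'E'
from h import *
from scipy.optimize import least_squares
f=lambda x,y:(220+(x+.5)/3-.5,130+(y+.5)/3-.5)
obs=[((-90,115,0),(312,307)),((-90,-115,0),(243,72)),((50,-115,20),(97,112)),((100,115,52),(107,370)),((100,-115,52),(40,122)),((-30,-118,42),(176,80))]
def W(p,l):
    x,y,a=p;c,s=np.cos(a),np.sin(a);l=np.array(l,float)
    return np.array([x+c*l[0]-s*l[1],y+s*l[0]+c*l[1],l[2]])
res=lambda p:np.concatenate([proj("top",W(p,l))[0]-f(*q) for l,q in obs])
r=least_squares(res,[545,90,1.75],loss="soft_l1",x_scale=[10,10,.1]);p=r.x
print("ramp",p[:2],np.degrees(p[2]),r.cost,np.round(res(p).reshape(-1,2),1).tolist())
np.save("ramp.npy",p)
tgt(591,-56,200,192)
E
```

```text
ramp [543.59316339  95.79241345] 106.81024665677393 4.584589853516217 [[1.4, 1.8], [0.4, -0.4], [-1.0, -0.5], [0.0, 1.4], [-1.8, -0.4], [0.4, -0.7]]
t 0.5 pos [164.3 551.  213.9] rot [180.    0.  163.4] w 91.0 F [ 0.1 -1.1  0.4] -> delta [-582.4 -459.8   13.9] spin -0.499
```

{"fn": "apply_moves", "kwargs": {"plan": [{"jaw": 0, "delta_pos": [-36, -29, 0], "spin": -0.03}, {"jaw": 0, "delta_pos": [-73, -57, 0], "spin": -0.06}, {"jaw": 0, "delta_pos": [-109, -86, 0], "spin": -0.1}, {"jaw": 0, "delta_pos": [-146, -115, 0], "spin": -0.15}, {"jaw": 0, "delta_pos": [-182, -144, 0], "spin": -0.2}, {"jaw": 0, "delta_pos": [-218, -172, 0], "spin": -0.25}, {"jaw": 0, "delta_pos": [-255, -201, 0], "spin": -0.3}, {"jaw": 0, "delta_pos": [-291, -230, 0], "spin": -0.35}]}}

```text
time_s: 1.5
ee_pos: [378.3, 246.2, 214.2]
ee_rot: [180.0, 0.0, -176.4]
force: [1.3, 0.5, 0.3]
gripper_width: 91.3
```

```bash
python3 -c "
from h import *
tgt(591,-56,200,192)"
```

```text
t 1.5 pos [378.3 246.2 214.2] rot [ 1.7997e+02  5.0000e-02 -1.7645e+02] w 91.3 F [1.3 0.5 0.3] -> delta [-193.6 -314.8   14.2] spin -0.147
```

{"fn": "apply_moves", "kwargs": {"plan": [{"jaw": 0, "delta_pos": [-30, -48, 3], "spin": -0.03}, {"jaw": 0, "delta_pos": [-62, -100, 6], "spin": -0.06}, {"jaw": 0, "delta_pos": [-92, -150, 9], "spin": -0.09}, {"jaw": 0, "delta_pos": [-123, -200, 12], "spin": -0.12}, {"jaw": 0, "delta_pos": [-152, -247, 14], "spin": -0.147}, {"jaw": 0, "delta_pos": [-178, -290, 14], "spin": -0.147}, {"jaw": 0, "delta_pos": [-193, -314, 14], "spin": -0.147}, {"jaw": 0, "delta_pos": [-193, -314, 14], "spin": -0.147}]}}

```text
time_s: 2.5
ee_pos: [591.1, -56.9, 199.7]
ee_rot: [180.0, 0.0, -168.2]
force: [-0.7, 0.2, -0.6]
gripper_width: 91.1
```

```bash
python3 -c "
from h import *
tgt(591,-56,80,192)
a=cams.grab_frame('wrist');cv2.imwrite('pics/w1.png',a[:,:,::-1]);c=cams.calibration('wrist');np.savez('w1.npz',**c)
A=np.load('ramp.npy');c,s=np.cos(A[2]),np.sin(A[2])
print(proj('wrist',[(591,-56,50),(591,-56,25),(A[0]-90*c,A[1]-90*s,0)]))
"
```

```text
t 2.5 pos [591.1 -56.9 199.7] rot [ 1.7998e+02  4.0000e-02 -1.6818e+02] w 91.1 F [-0.7  0.2 -0.6] -> delta [  0.    0.8 119.7] spin -0.003
[[315.93430006 188.63681019]
 [315.94645616 183.26392851]
 [369.96371248 172.85265638]]
```

View pics/w1.png

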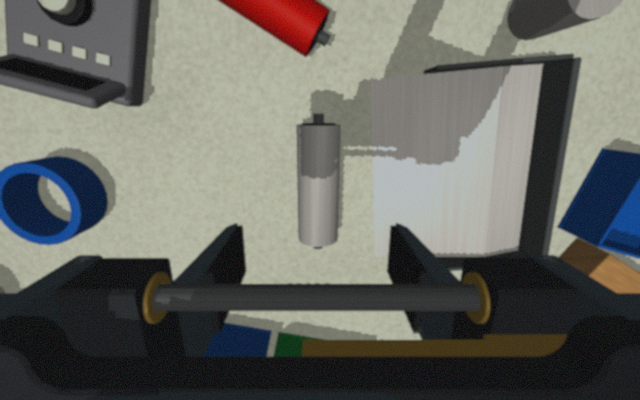

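The wrist view shows the grey roller centred at (319,183) between the fingers. The ramp foot edge runs from (372,82) to (377,250), with the crest line at about u=500 and the stop at u=545–575.

Run:
```python
from h import *
a=cv2.imread('pics/w1.png')
cv2.imwrite('pics/w1c.png',cv2.resize(a[40:280,270:600],None,fx=2.4,fy=2.4,interpolation=cv2.INTER_CUBIC))
for n,q in(("roll top",(318.5,125)),("roll bot",(318.5,243)),):
    print(n,ray("wrist",q,25))
F=[ray("wrist",q,0) for q in((372.5,82),(377,250))];d=F[1]-F[0];print(F,"climb yaw",np.degrees(np.arctan2(d[1],d[0]))+90)
A=np.load('ramp.npy');c,s=np.cos(A[2]),np.sin(A[2])
for P in F:
    q=P[:2]-A[:2];print(c*q[0]+s*q[1],-s*q[0]+c*q[1])
```

```text
roll top [524.17502049 -67.07473896  25.        ]
roll bot [667.05798533 -36.70955291  25.        ]
[array([465.0462208 , -15.25185044,   0.        ]), array([672.36949579,  47.12167053,   0.        ])] climb yaw 106.7439934653691
-83.58308612617316 107.30479228967086
-83.8334359474819 -109.19771069192834
```

View pics/w1c.png

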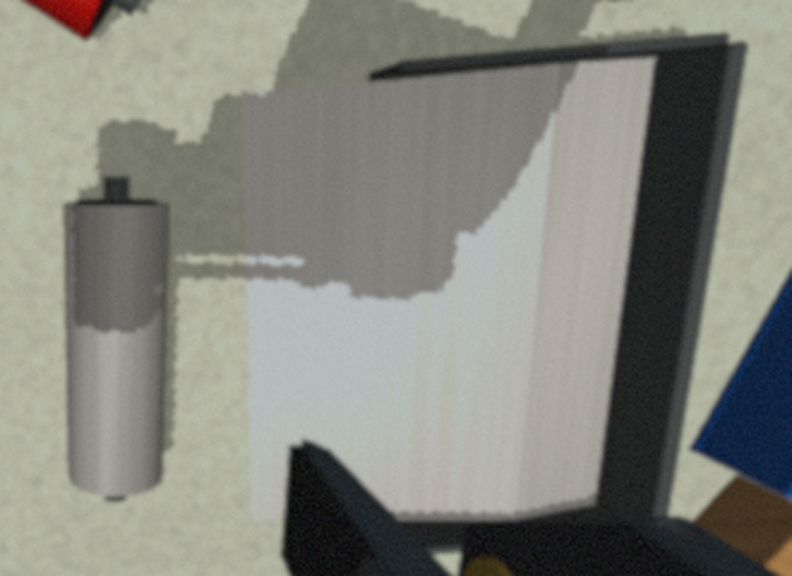

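Run:
```python
from h import *
p=np.load('ramp.npy');a=np.radians(106.72);c,s=np.cos(a),np.sin(a)
g=lambda x,y:(270+(x+.5)/2.4-.5,40+(y+.5)/2.4-.5)
f=lambda x,y:(220+(x+.5)/3-.5,130+(y+.5)/3-.5)
def show(cam,n,q,z,nom):
    P=ray(cam,q,z)[:2]-p[:2];X=c*P[0]+s*P[1];print(cam,n,"x",round(X,1),"y",round(-s*P[0]+c*P[1],1),"diff",round(X-nom,1))
for q in((245,93),(255,520)):show("wrist","foot",g(*q),0,-90)
for q in((548,180),(527,515)):show("wrist","crest",g(*q),20,50)
for q in((655,58),(598,500)):show("wrist","stopbase",g(*q),9.4,100)
for q in((725,48),(662,515)):show("wrist","stoptop",g(*q),52,100)
for q in((312,307),(243,72)):show("top","foot",f(*q),0,-90)
for q in((97,112),(155,340)):show("top","crest",f(*q),20,50)
for q in((45,128),(107,360)):show("top","stop",f(*q),30,100)
print(p)
tgt(592.5,-53,80,192)
```

```text
wrist foot x -84.5 y 111.1 diff 5.5
wrist foot x -85.3 y -119.0 diff 4.7
wrist crest x 53.6 y 59.2 diff 3.6
wrist crest x 59.3 y -117.6 diff 9.3
wrist stopbase x 104.0 y 109.3 diff 4.0
wrist stopbase x 104.4 y -117.7 diff 4.4
wrist stoptop x 101.8 y 107.6 diff 1.8
wrist stoptop x 106.8 y -105.0 diff 6.8
top foot x -88.0 y 109.2 diff 2.0
top foot x -88.4 y -114.4 diff 1.6
top crest x 48.1 y -112.8 diff -1.9
top crest x 54.6 y 97.9 diff 4.6
top stop x 95.6 y -110.2 diff -4.4
top stop x 99.0 y 103.0 diff -1.0
[543.59316339  95.79241345   1.86419048]
t 2.55 pos [590.3 -55.6 199.8] rot [ 179.94    0.   -168.12] w 91.0 F [0.5 0.7 0.3] -> delta [ -2.7   2.  119.8] spin -0.002
```

{"fn": "apply_moves", "kwargs": {"plan": [{"jaw": 0, "delta_pos": [-3, 2, 25], "spin": 0}, {"jaw": 0, "delta_pos": [-3, 1, 50], "spin": 0}, {"jaw": 0, "delta_pos": [-3, 1, 80], "spin": 0}, {"jaw": 0, "delta_pos": [-3, 1, 110], "spin": 0}, {"jaw": 0, "delta_pos": [-3, 1, 135], "spin": 0}, {"jaw": 0, "delta_pos": [-3, 1, 155], "spin": 0}, {"jaw": 0, "delta_pos": [-3, 1, 170], "spin": 0}, {"jaw": 0, "delta_pos": [-3, 1, 175], "spin": 0}]}}

```text
time_s: 3.55
ee_pos: [592.3, -53.1, 24.3]
ee_rot: [179.9, -0.1, -168.1]
force: [0.5, -0.7, 0.9]
gripper_width: 91.3
```

```bash
python3 -c "
from h import *
tgt(593,-54,15,192)
a=cams.grab_frame('side');cv2.imwrite('pics/s2.png',cv2.resize(a[150:310,250:450,::-1],None,fx=3.5,fy=3.5))
a=cams.grab_frame('wrist');cv2.imwrite('pics/w2.png',a[:,:,::-1])
"
```

```text
t 3.55 pos [592.3 -53.1  24.3] rot [ 1.7991e+02 -6.0000e-02 -1.6807e+02] w 91.3 F [ 0.5 -0.7  0.9] -> delta [-0.5 -1.1  9.3] spin -0.001
```

View pics/s2.png

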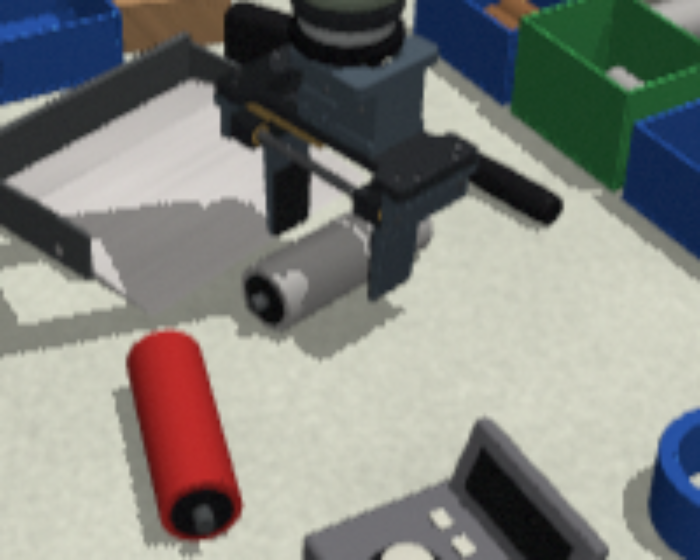

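View pics/w2.png

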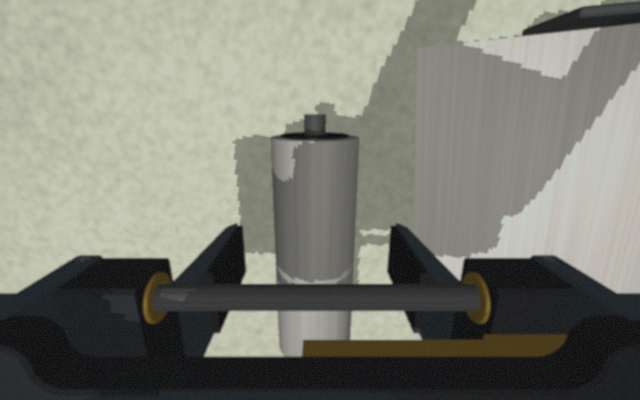

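Both views show the fingers straddling the roller without touching it. I'll lower to below axis height and close lightly to align it.

{"fn": "apply_moves", "kwargs": {"plan": [{"jaw": 0.1, "delta_pos": [0, 0, 5], "spin": 0}, {"jaw": 0.2, "delta_pos": [0, 0, 9], "spin": 0}, {"jaw": 0.28, "delta_pos": [0, 0, 9], "spin": 0}, {"jaw": 0.34, "delta_pos": [0, 0, 9], "spin": 0}, {"jaw": 0.38, "delta_pos": [0, 0, 9], "spin": 0}, {"jaw": 0.41, "delta_pos": [0, 0, 9], "spin": 0}, {"jaw": 0.43, "delta_pos": [0, 0, 9], "spin": 0}, {"jaw": 0.43, "delta_pos": [0, 0, 9], "spin": 0}], "squeeze": 3}}

```text
time_s: 4.65
ee_pos: [592.8, -53.4, 15.8]
ee_rot: [179.9, -0.0, -168.1]
force: [-0.3, -0.4, -0.3]
gripper_width: 52.1
```

```bash
python3 -c "
from h import *
tgt(593,-54,15,192)
a=cams.grab_frame('wrist');cv2.imwrite('pics/w3.png',a[:,:,::-1])
"
```

```text
t 4.65 pos [592.8 -53.4  15.8] rot [ 1.7993e+02 -1.0000e-02 -1.6809e+02] w 52.1 F [-0.3 -0.4 -0.3] -> delta [-0.1 -0.6  0.8] spin -0.002
```

View pics/w3.png

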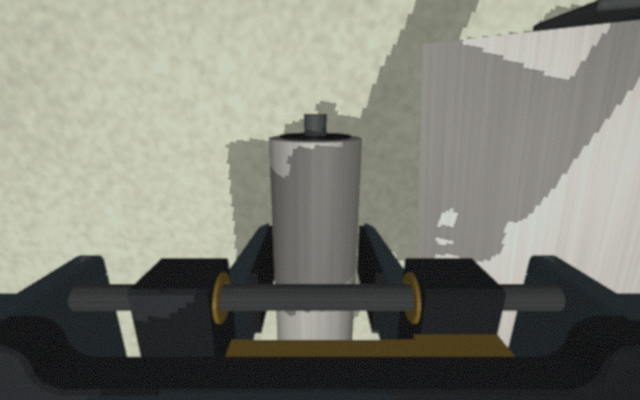

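The jaw opening follows 91·(1−jaw), so the roller is caged with about 2 mm of play. Now I'll roll it towards the foot while squaring it to the ramp.

{"fn": "apply_moves", "kwargs": {"plan": [{"jaw": 0.425, "delta_pos": [0, 3, 0], "spin": -0.01}, {"jaw": 0.425, "delta_pos": [1, 8, 0], "spin": -0.02}, {"jaw": 0.425, "delta_pos": [1, 13, 0], "spin": -0.035}, {"jaw": 0.425, "delta_pos": [1.5, 18, 0], "spin": -0.05}, {"jaw": 0.425, "delta_pos": [2, 23, 0], "spin": -0.06}, {"jaw": 0.425, "delta_pos": [2.5, 28, 0], "spin": -0.07}, {"jaw": 0.425, "delta_pos": [3, 33, 0], "spin": -0.08}, {"jaw": 0.425, "delta_pos": [3, 38, 0], "spin": -0.084}]}}

```text
time_s: 5.7
ee_pos: [582.5, -17.2, 16.2]
ee_rot: [-180.0, 0.1, -163.2]
force: [0.0, -4.0, 2.2]
gripper_width: 52.6
```

```bash
cat >> h.py <<'E'
def rp(snap=None):
    s=env.state();a=np.radians(106.72);c,q=np.cos(a),np.sin(a);d=s["ee_pos"][:2]-np.array([545.5,100.])
    X=c*d[0]+q*d[1];Y=-q*d[0]+c*d[1]
    print("t",round(s["time_s"],2),"X",round(X,1),"Y",round(Y,1),"z",round(s["ee_pos"][2],1),"yaw",round(s["ee_rot"][2],2),"w",round(s["gripper_width"],1),"F",np.round(s["force"],1))
    if snap:
        cv2.imwrite(f'pics/{snap}w.png',cams.grab_frame('wrist')[:,:,::-1])
E
python3 -c "
from h import *
rp('a')"
```

```text
t 5.7 X -122.9 Y -1.7 z 16.2 yaw -163.24 w 52.6 F [ 0.  -4.   2.2]
```

View pics/aw.png

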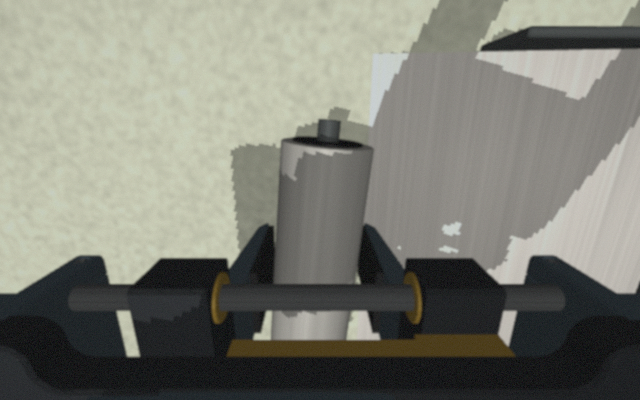

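The roller is still skewed about 3.5° inside the cage, with its top end leaning towards the ramp. A brief light squeeze will square it.

{"fn": "apply_moves", "kwargs": {"plan": [{"jaw": 0.44, "delta_pos": [0, 0, 0], "spin": 0}, {"jaw": 0.45, "delta_pos": [0, 0, 0], "spin": 0}, {"jaw": 0.46, "delta_pos": [0, 0, 0], "spin": 0}, {"jaw": 0.46, "delta_pos": [0, 0, 0], "spin": 0}, {"jaw": 0.46, "delta_pos": [0, 0, 0], "spin": 0}, {"jaw": 0.44, "delta_pos": [0, 0, 0], "spin": 0}, {"jaw": 0.43, "delta_pos": [0, 0, 0], "spin": 0}, {"jaw": 0.43, "delta_pos": [0, 0, 0], "spin": 0}], "squeeze": 10}}

```text
time_s: 6.75
ee_pos: [582.4, -16.6, 16.2]
ee_rot: [180.0, 0.1, -163.2]
force: [0.8, -1.7, 1.1]
gripper_width: 52.2
```

```bash
python3 -c "
from h import *
rp('b')"
```

```text
t 6.75 X -122.2 Y -1.8 z 16.2 yaw -163.24 w 52.2 F [ 0.8 -1.7  1.1]
```

View pics/bw.png

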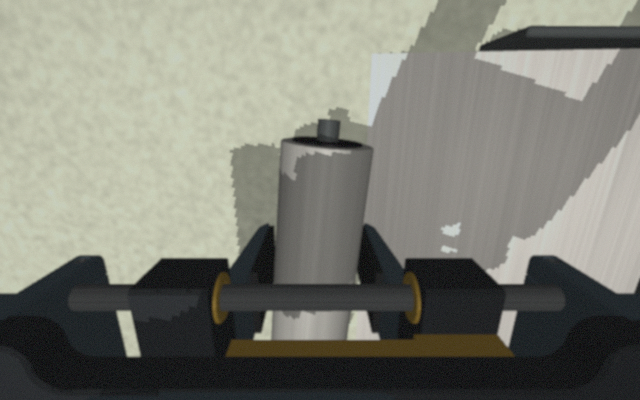

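{"fn": "apply_moves", "kwargs": {"plan": [{"jaw": 0.46, "delta_pos": [0, 0, 0], "spin": 0}, {"jaw": 0.48, "delta_pos": [0, 0, 0], "spin": 0}, {"jaw": 0.5, "delta_pos": [0, 0, 0], "spin": 0}, {"jaw": 0.5, "delta_pos": [0, 0, 0], "spin": 0}, {"jaw": 0.5, "delta_pos": [0, 0, 0], "spin": 0}, {"jaw": 0.5, "delta_pos": [0, 0, 0], "spin": 0}, {"jaw": 0.5, "delta_pos": [0, 0, 0], "spin": 0}, {"jaw": 0.5, "delta_pos": [0, 0, 0], "spin": 0}], "squeeze": 12}}

```text
time_s: 7.8
ee_pos: [582.4, -16.6, 16.2]
ee_rot: [180.0, 0.1, -163.2]
force: [0.3, -1.5, 2.8]
gripper_width: 52.1
```

```bash
python3 -c "
from h import *
rp('c')"
```

```text
t 7.8 X -122.3 Y -1.8 z 16.2 yaw -163.23 w 52.1 F [ 0.3 -1.5  2.8]
```

View pics/cw.png

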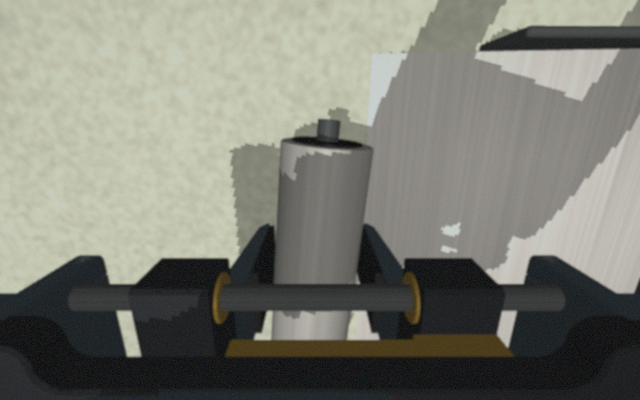

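The opening stops at 52.1 mm with the roller jammed skewed, because the pads grip too well to slide. While it is held I'll turn it square, then open, turn the tool back, and push with more play.

{"fn": "apply_moves", "kwargs": {"plan": [{"jaw": 0.5, "delta_pos": [0, 0, 0], "spin": -0.02}, {"jaw": 0.5, "delta_pos": [0, 0, 0], "spin": -0.045}, {"jaw": 0.5, "delta_pos": [0, 0, 0], "spin": -0.068}, {"jaw": 0.5, "delta_pos": [0, 0, 0], "spin": -0.068}, {"jaw": 0.36, "delta_pos": [0, 0, 0], "spin": -0.068}, {"jaw": 0.36, "delta_pos": [0, 0, 0], "spin": -0.068}, {"jaw": 0.36, "delta_pos": [0, 0, 0], "spin": -0.03}, {"jaw": 0.36, "delta_pos": [0, 0, 0], "spin": 0}]}}

```text
time_s: 8.85
ee_pos: [582.2, -16.6, 16.0]
ee_rot: [180.0, 0.0, -163.3]
force: [0.2, -0.3, 0.4]
gripper_width: 58.6
```

```bash
python3 -c "
from h import *
rp('d')"
```

```text
t 8.85 X -122.2 Y -1.6 z 16.0 yaw -163.29 w 58.6 F [ 0.2 -0.3  0.4]
```

View pics/dw.png

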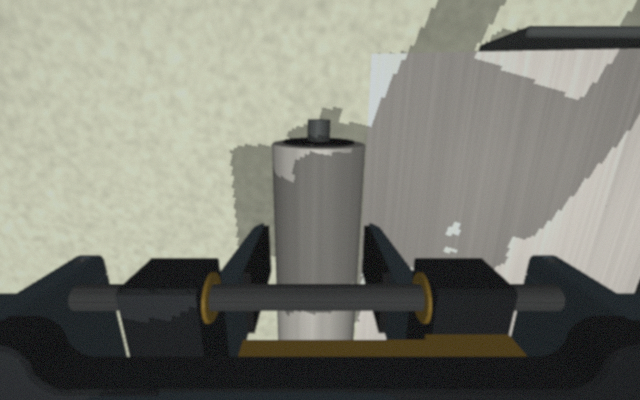

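Now it is square: axis from (318,145) to (316,340), parallel to the foot edge. Next I push onto the ramp with about 4 mm of play.

{"fn": "apply_moves", "kwargs": {"plan": [{"jaw": 0.39, "delta_pos": [0, 3, 0], "spin": 0}, {"jaw": 0.4, "delta_pos": [0, 8, 0], "spin": 0}, {"jaw": 0.4, "delta_pos": [0, 13, 0], "spin": 0}, {"jaw": 0.4, "delta_pos": [0, 18, 0], "spin": 0}, {"jaw": 0.4, "delta_pos": [0, 23, 0], "spin": 0}, {"jaw": 0.4, "delta_pos": [0, 28, 0], "spin": 0}, {"jaw": 0.4, "delta_pos": [0, 33, 0], "spin": 0}, {"jaw": 0.4, "delta_pos": [0, 38, -0.5], "spin": 0}]}}

```text
time_s: 9.9
ee_pos: [572.2, 19.4, 17.1]
ee_rot: [-179.9, 0.1, -163.3]
force: [1.6, -5.1, 2.7]
gripper_width: 55.0
```

```bash
python3 -c "
from h import *
rp('e')"
```

```text
t 9.9 X -84.9 Y -2.4 z 17.1 yaw -163.3 w 55.0 F [ 1.6 -5.1  2.7]
```

View pics/ew.png

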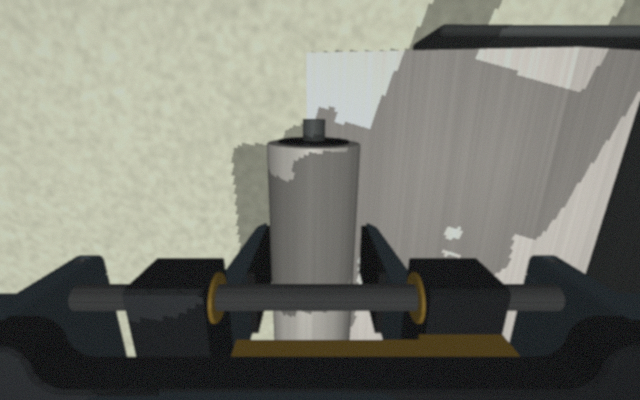

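The roller is square and at the foot, lying against the rear finger. The climb starts now.

{"fn": "apply_moves", "kwargs": {"plan": [{"jaw": 0.4, "delta_pos": [0, 5, -0.5], "spin": 0}, {"jaw": 0.4, "delta_pos": [0, 10, -1.2], "spin": 0}, {"jaw": 0.4, "delta_pos": [0, 15, -2], "spin": 0}, {"jaw": 0.4, "delta_pos": [0, 20, -2.7], "spin": 0}, {"jaw": 0.4, "delta_pos": [0, 25, -3.4], "spin": 0}, {"jaw": 0.4, "delta_pos": [0, 30, -4.1], "spin": 0}, {"jaw": 0.4, "delta_pos": [0, 35, -4.8], "spin": 0}, {"jaw": 0.4, "delta_pos": [0, 40, -5.5], "spin": 0}]}}

```text
time_s: 10.95
ee_pos: [560.0, 59.0, 22.6]
ee_rot: [180.0, 0.1, -163.3]
force: [1.5, -4.3, 2.3]
gripper_width: 55.0
```

```bash
python3 -c "
from h import *
rp('f')"
```

```text
t 10.95 X -43.5 Y -2.1 z 22.6 yaw -163.33 w 55.0 F [ 1.5 -4.3  2.3]
```

View pics/fw.png

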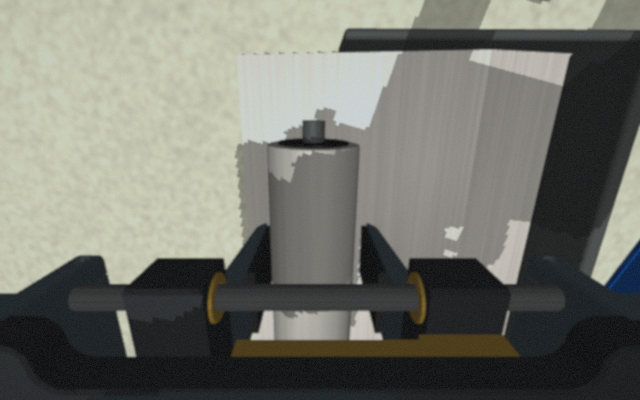

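{"fn": "apply_moves", "kwargs": {"plan": [{"jaw": 0.4, "delta_pos": [0, 5, -0.7], "spin": 0}, {"jaw": 0.4, "delta_pos": [0, 10, -1.4], "spin": 0}, {"jaw": 0.4, "delta_pos": [0, 15, -2.1], "spin": 0}, {"jaw": 0.4, "delta_pos": [0, 20, -2.8], "spin": 0}, {"jaw": 0.4, "delta_pos": [0, 25, -3.5], "spin": 0}, {"jaw": 0.4, "delta_pos": [0, 30, -4.2], "spin": 0}, {"jaw": 0.4, "delta_pos": [0, 35, -4.9], "spin": 0}, {"jaw": 0.4, "delta_pos": [0, 40, -5.6], "spin": 0}]}}

```text
time_s: 12.0
ee_pos: [548.0, 98.4, 28.2]
ee_rot: [179.9, 0.1, -163.3]
force: [1.3, -3.3, 2.2]
gripper_width: 54.5
```

```bash
python3 -c "
from h import *
rp('g')"
```

```text
t 12.0 X -2.3 Y -1.9 z 28.2 yaw -163.34 w 54.5 F [ 1.3 -3.3  2.2]
```

View pics/gw.png

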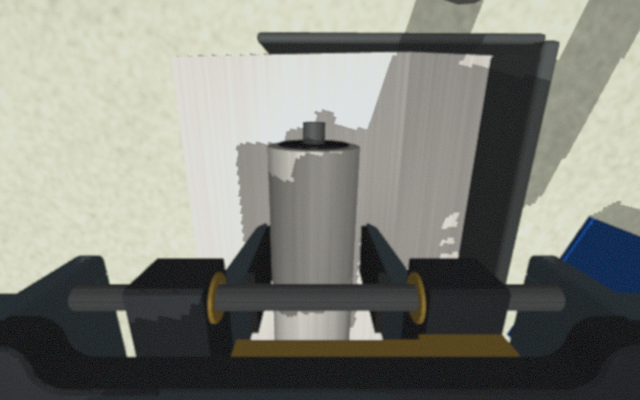

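{"fn": "apply_moves", "kwargs": {"plan": [{"jaw": 0.4, "delta_pos": [0, 5, -0.7], "spin": 0}, {"jaw": 0.4, "delta_pos": [0, 10, -1.4], "spin": 0}, {"jaw": 0.4, "delta_pos": [0, 15, -2.1], "spin": 0}, {"jaw": 0.4, "delta_pos": [0, 20, -2.8], "spin": 0}, {"jaw": 0.4, "delta_pos": [0, 25, -3.5], "spin": 0}, {"jaw": 0.4, "delta_pos": [0, 30, -4.5], "spin": 0}, {"jaw": 0.4, "delta_pos": [0, 35, -5.5], "spin": 0}, {"jaw": 0.4, "delta_pos": [0, 39, -6.5], "spin": 0}]}}

```text
time_s: 13.05
ee_pos: [536.2, 136.9, 34.8]
ee_rot: [179.8, 0.0, -163.4]
force: [1.6, -3.9, 3.5]
gripper_width: 54.9
```

```bash
python3 -c "
from h import *
rp('hh')
a=cams.grab_frame('side');cv2.imwrite('pics/s3.png',cv2.resize(a[110:270,200:400,::-1],None,fx=3.5,fy=3.5,interpolation=cv2.INTER_CUBIC))
"
```

```text
t 13.05 X 38.0 Y -1.7 z 34.8 yaw -163.35 w 54.9 F [ 1.6 -3.9  3.5]
```

View pics/hhw.png

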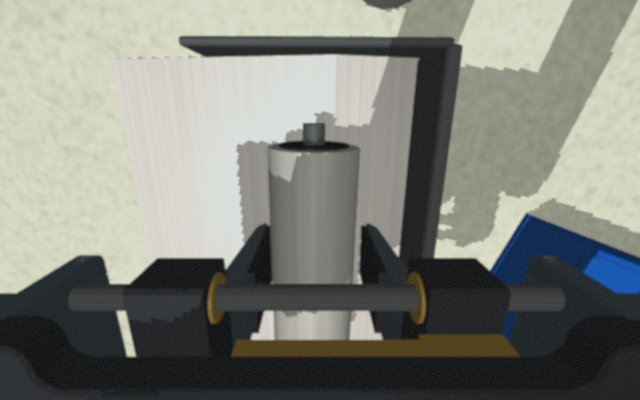

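View pics/s3.png

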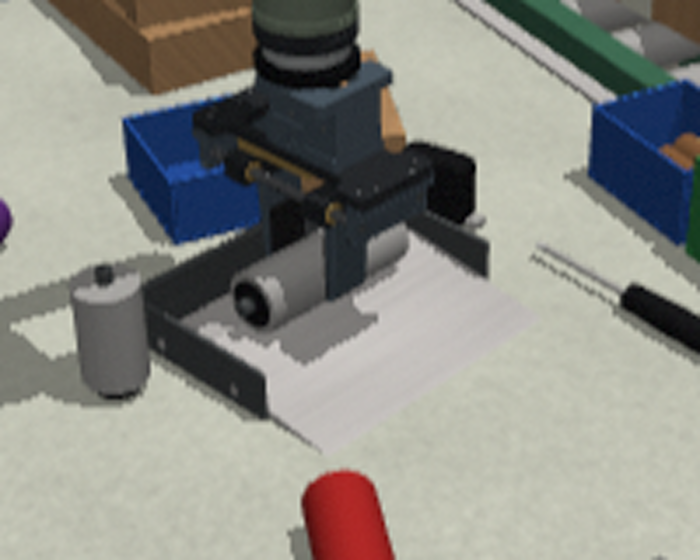

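Run:
```python
from h import *
a=cv2.imread('pics/hhw.png');cv2.imwrite('pics/hc.png',cv2.resize(a[30:270,230:480],None,fx=2.4,fy=2.4,interpolation=cv2.INTER_CUBIC))
```

```text
(no output)
```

View pics/hc.png

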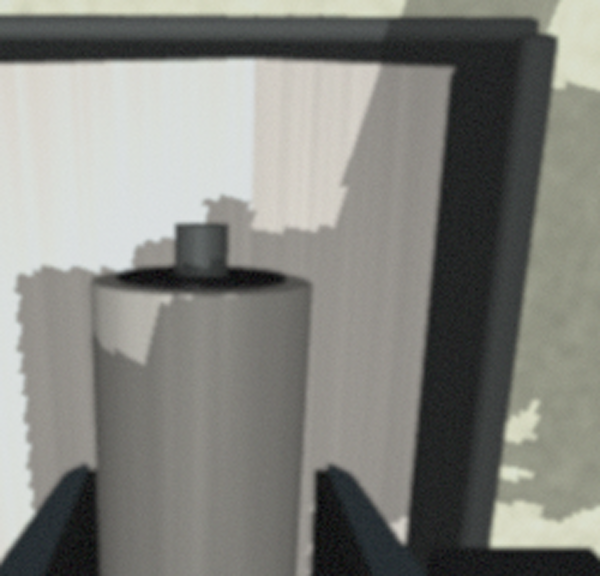

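Run:
```python
from h import *
a=np.radians(106.72);c,s=np.cos(a),np.sin(a)
g=lambda x,y:(230+(x+.5)/2.4-.5,30+(y+.5)/2.4-.5)
def X(q,z):
    P=ray("wrist",g(*q),z)[:2]-[545.5,100];return np.round([c*P[0]+s*P[1],-s*P[0]+c*P[1]],1)
print("crest",X((253,62),20),X((253,200),20))
print("stopbase",X((452,68),9.4),X((412,515),9.4))
print("stoptop",X((520,45),52),X((468,540),52))
print("roller stub",X((202,245),43),"body end",X((201,285),43), "stub", )
```

```text
crest [ 49.3 111.8] [49.9 80.5]
stopbase [ 99.9 112. ] [100.2 -11.1]
stoptop [ 99.3 109.8] [100.7   2.8]
roller stub [37.2 71.2] body end [36.9 62.4] stub
```

The ramp frame checks out within 1 mm: crest at 49.6, stop at 100, roller centre at about 37. I'll go just over the crest with the front finger ready to catch.

{"fn": "apply_moves", "kwargs": {"plan": [{"jaw": 0.4, "delta_pos": [0, 3, -0.3], "spin": 0}, {"jaw": 0.4, "delta_pos": [0, 6, -0.6], "spin": 0}, {"jaw": 0.4, "delta_pos": [0, 9, -1], "spin": 0}, {"jaw": 0.4, "delta_pos": [0, 12, -1.4], "spin": 0}, {"jaw": 0.405, "delta_pos": [0, 14, -1.8], "spin": 0}, {"jaw": 0.41, "delta_pos": [0, 15, -2], "spin": 0}, {"jaw": 0.415, "delta_pos": [0, 16, -2], "spin": 0}, {"jaw": 0.42, "delta_pos": [0, 16, -2], "spin": 0}]}}

```text
time_s: 14.15
ee_pos: [531.1, 153.1, 36.7]
ee_rot: [179.7, -0.0, -163.4]
force: [-0.9, 0.7, 0.6]
gripper_width: 52.9
```

```bash
python3 -c "
from h import *
rp('i')"
```

```text
t 14.15 X 55.0 Y -1.5 z 36.7 yaw -163.38 w 52.9 F [-0.9  0.7  0.6]
```

View pics/iw.png

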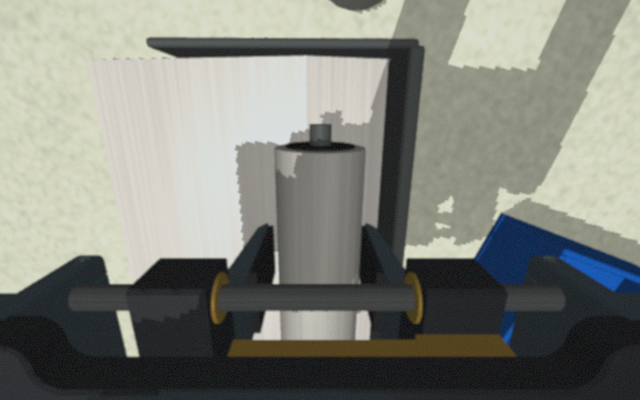

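The roller is over the crest and resting on the front finger. I'll raise the tips above the stop's top edge, narrowing the cage as they rise.

{"fn": "apply_moves", "kwargs": {"plan": [{"jaw": 0.425, "delta_pos": [0, 0, -5], "spin": 0}, {"jaw": 0.425, "delta_pos": [0, 0, -9], "spin": 0}, {"jaw": 0.43, "delta_pos": [0, 0, -12], "spin": 0}, {"jaw": 0.435, "delta_pos": [0, 0, -15], "spin": 0}, {"jaw": 0.45, "delta_pos": [0, 0, -17], "spin": 0}, {"jaw": 0.47, "delta_pos": [0, 0, -19], "spin": 0}, {"jaw": 0.49, "delta_pos": [0, 0, -21], "spin": 0}, {"jaw": 0.505, "delta_pos": [0, 0, -21], "spin": 0}], "squeeze": 3}}

```text
time_s: 15.2
ee_pos: [531.0, 153.2, 58.0]
ee_rot: [179.7, -0.0, -163.4]
force: [-1.3, 1.2, 1.5]
gripper_width: 45.2
```

```bash
python3 -c "
from h import *
rp('j')
a=cams.grab_frame('side');cv2.imwrite('pics/s4.png',cv2.resize(a[110:270,200:400,::-1],None,fx=3.5,fy=3.5,interpolation=cv2.INTER_CUBIC))
"
```

```text
t 15.2 X 55.1 Y -1.5 z 58.0 yaw -163.4 w 45.2 F [-1.3  1.2  1.5]
```

View pics/jw.png

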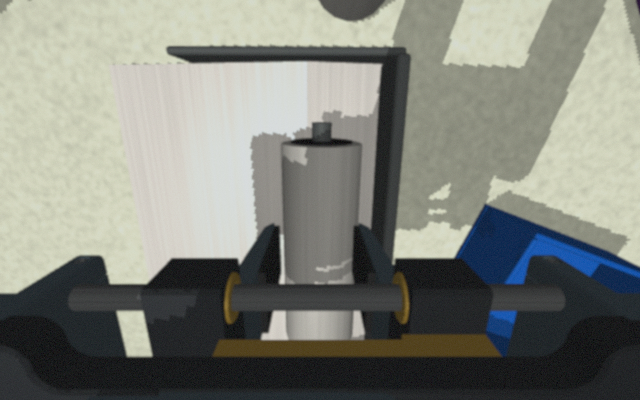

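View pics/s4.png

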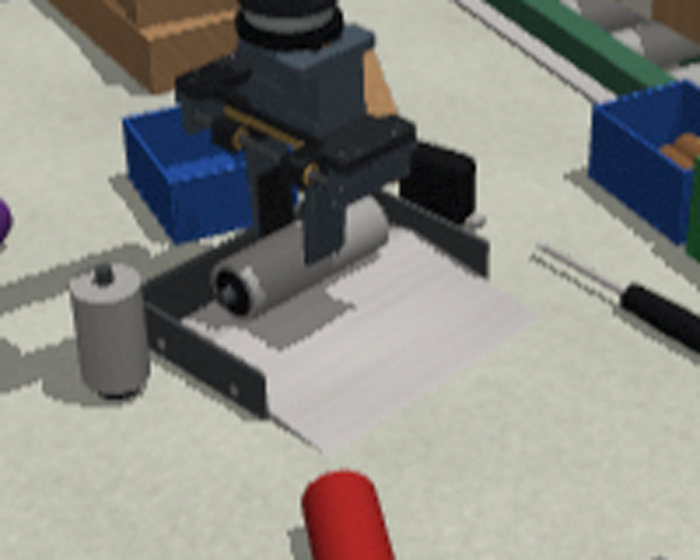

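Held at z=58, with the tips clear of the 52 mm stop. Next I ease it down to the stop.

{"fn": "apply_moves", "kwargs": {"plan": [{"jaw": 0.51, "delta_pos": [0, 2, 0], "spin": 0}, {"jaw": 0.515, "delta_pos": [0, 5, 0], "spin": 0}, {"jaw": 0.52, "delta_pos": [0, 8, 0.3], "spin": 0}, {"jaw": 0.525, "delta_pos": [0, 11, 0.6], "spin": 0}, {"jaw": 0.53, "delta_pos": [0, 14, 0.9], "spin": 0}, {"jaw": 0.535, "delta_pos": [0, 16, 1], "spin": 0}, {"jaw": 0.54, "delta_pos": [0, 18, 1], "spin": 0}, {"jaw": 0.54, "delta_pos": [0, 20, 1], "spin": 0}]}}

```text
time_s: 16.3
ee_pos: [525.3, 172.5, 57.0]
ee_rot: [179.7, 0.0, -163.4]
force: [1.0, 0.0, 0.6]
gripper_width: 42.1
```

```bash
python3 -c "
from h import *
rp('k')
a=cams.grab_frame('side');cv2.imwrite('pics/s5.png',cv2.resize(a[110:270,200:400,::-1],None,fx=3.5,fy=3.5,interpolation=cv2.INTER_CUBIC))
"
```

```text
t 16.3 X 75.2 Y -1.5 z 57.0 yaw -163.4 w 42.1 F [1.  0.  0.6]
```

View pics/kw.png

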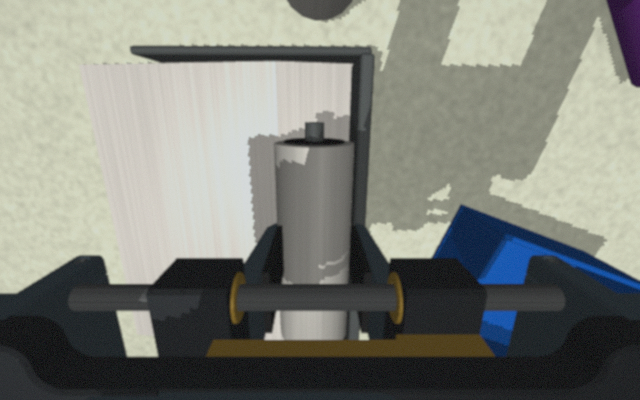

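View pics/s5.png

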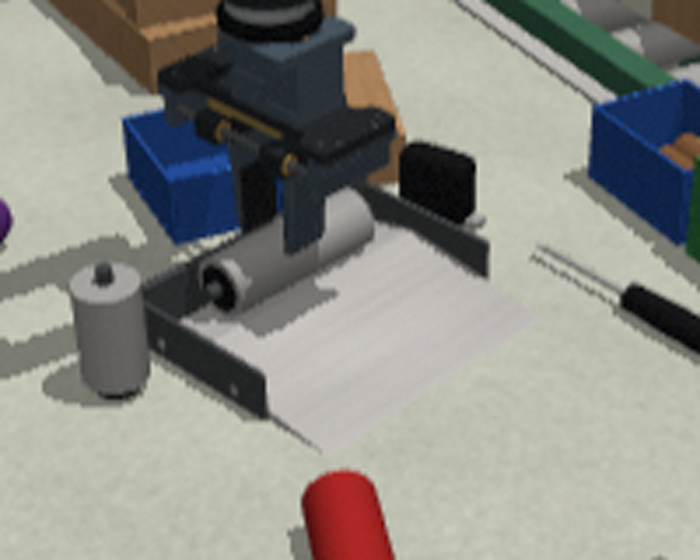

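{"fn": "apply_moves", "kwargs": {"plan": [{"jaw": 0.52, "delta_pos": [0, 0, 0], "spin": 0}, {"jaw": 0.5, "delta_pos": [0, 0, -3], "spin": 0}, {"jaw": 0.5, "delta_pos": [0, 0, -10], "spin": 0}, {"jaw": 0.5, "delta_pos": [0, 0, -25], "spin": 0}, {"jaw": 0.5, "delta_pos": [0, 0, -50], "spin": 0}, {"jaw": 0.5, "delta_pos": [0, 0, -80], "spin": 0}, {"jaw": 0.6, "delta_pos": [0, 0, -110], "spin": 0}, {"jaw": 0.7, "delta_pos": [0, 0, -130], "spin": 0}]}}

```text
time_s: 17.4
ee_pos: [526.1, 172.1, 189.9]
ee_rot: [179.7, 0.2, -163.4]
force: [-0.5, 0.4, -0.2]
gripper_width: 29.6
```

```bash
python3 -c "
from h import *
rp('l')
tgt(456,-337,180,150)
a=np.radians(106.72);c,s=np.cos(a),np.sin(a)
ax=np.array([-s,c]);
for Y in(-75,65): print(proj('wrist',[(545.5+c*75-s*Y,100+s*75+c*Y,40)]))
"
```

```text
t 17.4 X 74.6 Y -2.2 z 189.9 yaw -163.39 w 29.6 F [-0.5  0.4 -0.2]
t 17.45 pos [527.4 172.5 192.3] rot [ 179.71    0.45 -163.39] w 27.9 F [1.1 0.4 1.9] -> delta [ 214.2 -467.9    8.2] spin 0.814
[[316.35313203 244.26460025]]
[[316.07965444 123.5281814 ]]
```

View pics/lw.png

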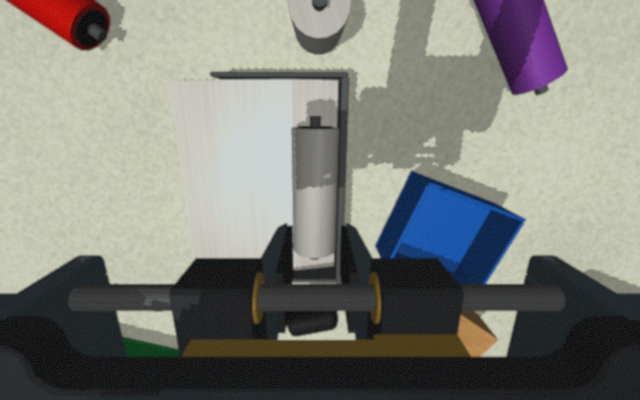

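The roller lies against the stop: its axis is at u=315.5, against a predicted 316 for the seated position. Now to the button.

{"fn": "apply_moves", "kwargs": {"plan": [{"jaw": 1, "delta_pos": [12, -26, 0], "spin": 0.05}, {"jaw": 1, "delta_pos": [32, -70, 0], "spin": 0.12}, {"jaw": 1, "delta_pos": [54, -118, 0], "spin": 0.22}, {"jaw": 1, "delta_pos": [76, -166, 0], "spin": 0.32}, {"jaw": 1, "delta_pos": [98, -214, 0], "spin": 0.42}, {"jaw": 1, "delta_pos": [120, -262, 0], "spin": 0.52}, {"jaw": 1, "delta_pos": [142, -310, 0], "spin": 0.62}, {"jaw": 1, "delta_pos": [160, -350, 0], "spin": 0.72}]}}

```text
time_s: 18.45
ee_pos: [473.6, -210.6, 189.7]
ee_rot: [179.5, 0.2, 155.1]
force: [0.3, 0.1, 0.3]
gripper_width: 0.7
```

```bash
python3 -c "
from h import *
tgt(456,-337,130,150)"
```

```text
t 18.45 pos [ 473.6 -210.6  189.7] rot [179.49   0.2  155.12] w 0.7 F [0.3 0.1 0.3] -> delta [ -37.  -122.6   58.7] spin 0.089
```

{"fn": "apply_moves", "kwargs": {"plan": [{"jaw": 1, "delta_pos": [-8, -26, 0], "spin": 0.03}, {"jaw": 1, "delta_pos": [-18, -60, 10], "spin": 0.06}, {"jaw": 1, "delta_pos": [-28, -92, 20], "spin": 0.09}, {"jaw": 1, "delta_pos": [-34, -112, 30], "spin": 0.09}, {"jaw": 1, "delta_pos": [-37, -122, 40], "spin": 0.09}, {"jaw": 1, "delta_pos": [-37, -122.5, 50], "spin": 0.09}, {"jaw": 1, "delta_pos": [-37, -122.5, 58], "spin": 0.09}, {"jaw": 1, "delta_pos": [-37, -122.5, 58], "spin": 0.09}]}}

```text
time_s: 19.45
ee_pos: [455.9, -335.8, 130.1]
ee_rot: [179.4, 0.1, 150.0]
force: [-0.5, -0.1, 0.9]
gripper_width: 0.9
```

```bash
python3 -c "
from h import *
tgt(456,-337,56,150)
cv2.imwrite('pics/mw.png',cams.grab_frame('wrist')[:,:,::-1])
print(proj('wrist',[(456,-337,52)]))
a=cams.grab_frame('side');cv2.imwrite('pics/s6.png',cv2.resize(a[210:370,280:480,::-1],None,fx=3.5,fy=3.5,interpolation=cv2.INTER_CUBIC))"
```

```text
t 19.45 pos [ 455.9 -335.8  130.1] rot [1.7945e+02 6.0000e-02 1.5002e+02] w 0.9 F [-0.5 -0.1  0.9] -> delta [-0.6 -1.7 74. ] spin 0.0
[[314.49899022 208.50692753]]
```

View pics/mw.png

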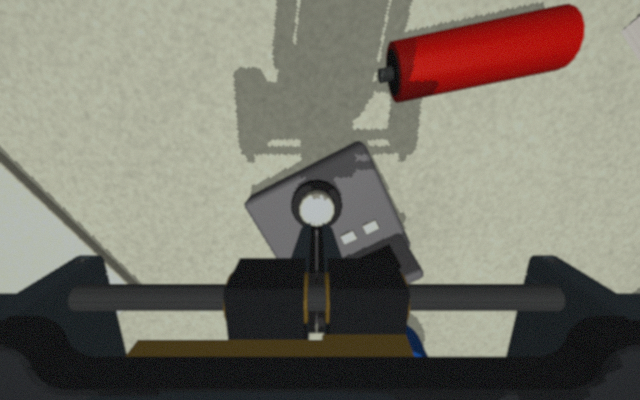

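View pics/s6.png

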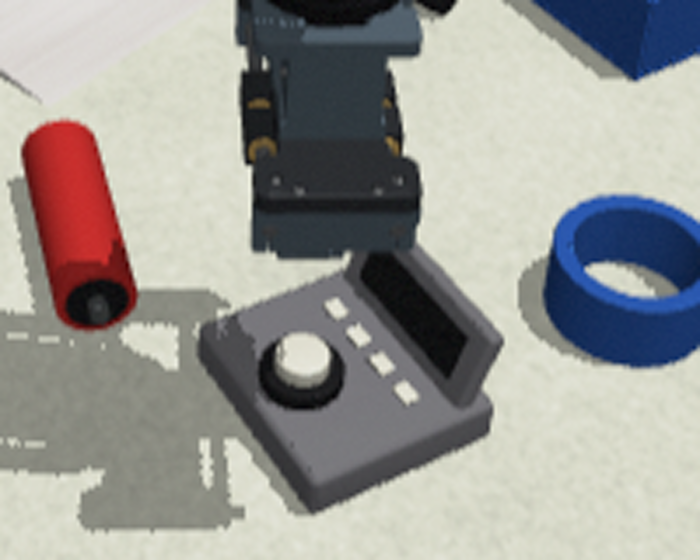

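The button is centred at (317,208), directly below the tips (predicted (314,208)). I'll approach and press.

{"fn": "apply_moves", "kwargs": {"plan": [{"jaw": 1, "delta_pos": [-0.5, -0.7, 20], "spin": 0}, {"jaw": 1, "delta_pos": [-0.5, -0.7, 45], "spin": 0}, {"jaw": 1, "delta_pos": [-0.5, -0.7, 62], "spin": 0}, {"jaw": 1, "delta_pos": [-0.5, -0.7, 70], "spin": 0}, {"jaw": 1, "delta_pos": [-0.5, -0.7, 74], "spin": 0}, {"jaw": 1, "delta_pos": [-0.5, -0.7, 78], "spin": 0}, {"jaw": 1, "delta_pos": [-0.5, -0.7, 81], "spin": 0}, {"jaw": 1, "delta_pos": [-0.5, -0.7, 82], "spin": 0}]}}

```text
time_s: 20.55
ee_pos: [457.4, -337.0, 49.5]
ee_rot: [179.5, 0.2, 150.0]
force: [-0.3, 1.2, 2.0]
gripper_width: 0.0
```

```bash
python3 -c "
from h import *
tgt(456,-337,46,150)"
```

```text
t 20.55 pos [ 457.4 -337.    49.5] rot [179.48   0.24 150.02] w 0.0 F [-0.3  1.2  2. ] -> delta [ 1.3 -0.7  3.4] spin 0.0
```

{"fn": "apply_moves", "kwargs": {"plan": [{"jaw": 1, "delta_pos": [0, 0, 1], "spin": 0}, {"jaw": 1, "delta_pos": [0, 0, 2], "spin": 0}, {"jaw": 1, "delta_pos": [0, 0, 3], "spin": 0}, {"jaw": 1, "delta_pos": [0, 0, 4], "spin": 0}, {"jaw": 1, "delta_pos": [0, 0, 4.5], "spin": 0}, {"jaw": 1, "delta_pos": [0, 0, 5], "spin": 0}, {"jaw": 1, "delta_pos": [0, 0, 5], "spin": 0}, {"jaw": 1, "delta_pos": [0, 0, 5], "spin": 0}]}}

```text
time_s: 21.55
ee_pos: [457.5, -337.1, 46.2]
ee_rot: [179.5, 0.3, 150.0]
force: [-3.1, 2.4, 14.3]
gripper_width: 0.6
```

```bash
python3 -c "
from h import *
tgt(456,-337,46,150);cams.grab_frame('top');tgt(456,-337,46,150)"
```

```text
t 21.55 pos [ 457.5 -337.1   46.2] rot [179.49   0.28 150.01] w 0.6 F [-3.1  2.4 14.3] -> delta [ 1.3 -0.7  0.1] spin 0.0
t 21.6 pos [ 457.5 -337.    46.1] rot [179.49   0.28 150.02] w 0.5 F [-3.6  2.5 14.8] -> delta [ 1.3 -0.7  0.1] spin 0.0
```

It bottomed out at z=46.1, pushing back with 14 N (about 5 N is needed). Releasing.

{"fn": "apply_moves", "kwargs": {"plan": [{"jaw": 1, "delta_pos": [0, 0, -3], "spin": 0}, {"jaw": 1, "delta_pos": [0, 0, -8], "spin": 0}, {"jaw": 1, "delta_pos": [0, 0, -16], "spin": 0}, {"jaw": 1, "delta_pos": [0, 0, -30], "spin": 0}, {"jaw": 1, "delta_pos": [0, 0, -60], "spin": 0}, {"jaw": 1, "delta_pos": [0, 0, -90], "spin": 0}, {"jaw": 1, "delta_pos": [0, 0, -110], "spin": 0}, {"jaw": 1, "delta_pos": [0, 0, -120], "spin": 0}]}}

```text
time_s: 22.6
ee_pos: [456.9, -338.1, 167.9]
ee_rot: [179.5, 0.4, 150.0]
force: [-0.3, -0.1, -1.2]
gripper_width: 0.7
```

```bash
python3 -c "
from h import *
tgt(456,-337,46,150)
a=cams.grab_frame('top');cv2.imwrite('pics/t9.png',a[:,:,::-1])
a=cams.grab_frame('side');cv2.imwrite('pics/s9.png',a[:,:,::-1])
c,s=np.cos(np.radians(106.72)),np.sin(np.radians(106.72))
print(proj('top',[(545.5+75*c-s*y,100+75*s+c*y,40) for y in(-75,65)]))"
```

```text
t 22.6 pos [ 456.9 -338.1  167.9] rot [179.51   0.43 150.02] w 0.7 F [-0.3 -0.1 -1.2] -> delta [  2.2  -0.6 121.9] spin 0.0
[[243.61176904 181.56445409]
 [258.15618131 232.42430953]]
```

View pics/t9.png

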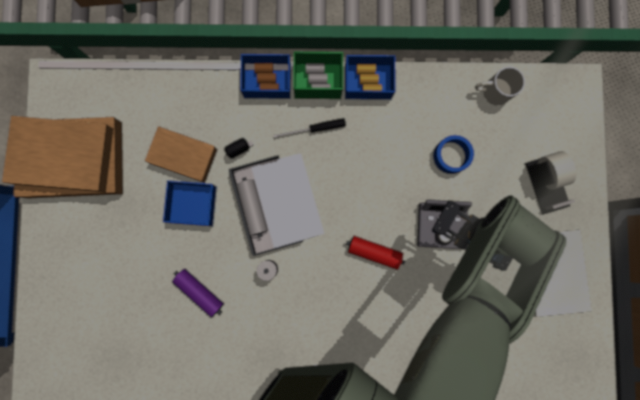

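View pics/s9.png

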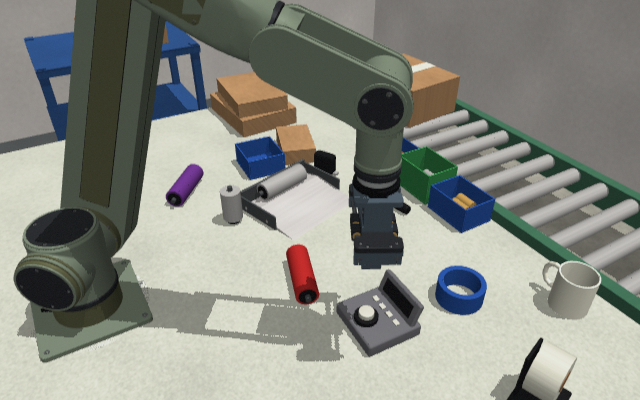

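The final views show the roller at the stop (top view, from about (246,178) to (259,236)), the button back up, and everything else unmoved. Handing in.

```bash
python3 -c "
from workcell import env
print(env.job_done())"
```

```text
the job is handed in; nothing more can be done
None
```

The roller is lying against the stop, the button has been pressed fully down and released, and the job was handed in at about 22.7 s.

- **Roller:** I straddled it loosely with the fingers, pushed it up the ramp with the rear finger, and caught it with the front finger over the crest. The tips were then raised above the stop's edge to ease it down. The last wrist, top and side pictures all show it square and against the stop (wrist view within 1 px of the predicted seated position).
- **Button:** it was pressed only after the roller was seated. It bottomed at tip height 46.1 mm with about 14 N, more than the 5 N needed. The last side picture shows it back up and the arm clear of everything.
- **What went wrong:** the first turn to square the roller did not work. It jammed about 3.5° skewed between the pads, and for the stretch before the ramp it may have slid rather than rolled. Squeezing did not fix it, so I gripped it at 12 N on the bench, turned it square, reopened and went on. I saw no lifting or roll-back in the pictures.
- **Disagreement:** my first estimate of the ramp's position from the top camera was about 4 mm off. I corrected it with the wrist camera before crossing the crest.
- **Other objects:** they look unmoved in the final pictures.

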